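# Draw a mortise-and-tenon joint tight with a drift

## Task

Take the steel drift out of the tool block and push it, point down, through the offset holes of the post and the rail's tenon, so that its taper alone draws the rail in until the shoulder closes fully against the post. Once it has closed, wedge the drift tight with a push of about 20 N and stop there, since forcing it harder splits the wood; do not push the rail itself. Leave the drift standing wedged in the joint, let go of it, and do not disturb the other things on the bench.

Things in the scene. Friction and masses are not known exactly. Their poses are not given: they have to be found in the camera images.
- drift_handle (a point): The drift, a round tapered steel pin standing point down in one of the tool block's three holes. This point: centre of its handle, a plain upright cylinder 26 mm across, 74 mm long, flat on top (lowest 12 mm a steel ferrule, the rest dark wood). z runs along the drift, up. The point is 109 mm below this centre, the handle's underside 37 mm below. 110 to 210 g.
- drift_tip (a point): The drift's point; z as for the handle. The steel is 4 mm across at the blunt point, 8 mm across 12 mm up, then tapers evenly to 16.4 mm across 72 mm up, where the handle begins.
- rack: Wooden tool block 64 x 210 x 80 mm, fixed; origin at the centre of its underside. Three 19 mm square holes at y = -70, 0 and 70 mm along its length hold three tools in any order; their handles rest on its top, 80 mm above the bench. Lift the drift 75 mm to clear the block, 150 mm to clear the other handles.
- post_hole (a point): Centre of the mouth of the 16 mm round hole in the top of the post: a pale beam 240 x 64 x 36 mm fixed on 40 mm bearers, top 76 mm above the bench. x along the post, -y towards the rail, z up. The hole passes an upper cheek, the rail's tenon and a lower cheek, each 12 mm thick; 40 mm free below. Steel clamp bars cross the post 102 mm either side, bolts 17 mm high.
- post: The post; origin on the bench below its middle, axes as for the hole, which is 10 mm off its middle in -y. The tenon's hole, also 16 mm, lies off the cheeks' hole in -y by the rail's gap plus 2.5 to 5 mm of draw (bored by eye, not known, new each time). A lens 6 to 11 mm wide is left, centred half that offset in -y. A point that lands on the tenon stops 12 mm below the mouth: raise it and shift along y.
- rail (a joint): Gap between the rail's shoulder and the post's side, m: 0 closed, more is open; 3 to 5 mm at the start. It is a stiff fit (6 N) and stays where left. Drawing it in takes a downward push of 3 to 11 N; once closed this rises about 3 N per mm of depth: 20 N is tight, 30 N splits the tenon. The draw stays in the closed joint, so the drift is tight with its point anywhere from 42 to 68 mm below the mouth (more draw, less depth).
- rail_top (a point): On the rail: a pale board 70 x 190 x 36 mm, its top level with the post's, running off from the post's -y side. This point: middle of its top face's edge at the shoulder.
- chisel_handle (a point): Chisel in the tool block, not needed: square handle 26 mm wide, 74 mm long; this point is its centre.
- awl_handle (a point): Awl in the tool block, not needed: ball handle 40 mm across; this point is the ball's centre.
- mallet: Small wooden hammer lying on the bench, not needed.
- glue: White jar, 52 mm across, 130 mm tall, not needed.
- tin: Open tin, 90 mm across, 110 mm tall, not needed.
- offcut: Wood offcut 90 x 45 x 30 mm, not needed.
- pegbox: Clear divided box 130 x 100 x 35 mm, not needed.
- gouge: Gouge with a dark handle lying on the bench, not needed.
- whetstone: Grey stone 160 x 60 x 28 mm, not needed.

How it is judged (in metres and radians):
On the way, in this order (a step that is already met when the one before it is completed fails the run):
1. the drift has been lifted clear of the tool block (height (world z) of drift_tip above 0.085 m), for 0.1 s.
2. the drift's point has passed into the tenon's hole while the shoulder is still open (z of drift_tip in the frame of post_hole between -0.06 and -0.016 m and horizontal distance between drift_tip and post_hole below 0.009 m and value of joint rail above 0.0015 m), for 0.05 s.
3. the drift has drawn the shoulder closed and is wedged tight against the tenon (contact force between drift and rail above 9 N and z of drift_tip in the frame of post_hole below -0.036 m and value of joint rail below 0.0008 m), for 0.1 s.
At the end, for the whole second after the job is handed in: the shoulder gap is under 1 mm; the drift stands in the hole within 0.2 rad of upright, its point at least 36 mm below the hole's mouth, at rest and let go (value of joint rail below 0.001 m and z of drift_tip in the frame of post_hole below -0.036 m and horizontal distance between drift_tip and post_hole below 0.012 m and angle between the z axis of drift_tip and the z axis of post_hole, either way round below 0.2 rad and linear speed of drift below 0.01 m/s); the robot touches nothing.
It fails at once if the drift was forced: it pressed on the tenon with over 30 N (contact force between drift and rail above 30 N).
It fails at once if the rail was pushed by the robot itself (contact force between any of the fingers, the arm and rail above 3 N).
It fails at once if another thing on the bench was disturbed (moved over 25 mm) (distance of any of chisel_handle, awl_handle, mallet, glue, tin, offcut, pegbox, gouge, whetstone from where it was at the start of the episode above 0.025 m).
It also fails if it takes over 64 s, if anything falls off the work surface, if the arm or the gripper's body presses on something with over 40 N, if the wrist force passes 120 N, or if a joint passes its speed limit or range.

## Robot

A 6-joint arm with a two-finger parallel gripper is mounted at the origin on the work surface. World frame = base frame: x ahead of the robot, y to its left, z up, the work surface at z = 0. Lengths are in m, angles in degrees, forces in N, time in s.
With the tool pointing down it reaches from about 0.3 to 0.825 m from the base axis. Payload 5.4 kg.
Tool frame: the origin (TCP) lies at the centre of the arm's flange, where the gripper is bolted on; the fingertips stand 190 mm ahead of it and the grasp point (between the pads) lies 171 mm ahead of it; z points along the fingers, y is the line along which they close (so a half turn about z gives the same grasp; the last joint's range is limited). The gripper opens to 92 mm and grips with 3 to 60 N. Pads are 20 mm wide; open, the fingers measure 128 mm over their backs; the gripper's body (75 mm by 189 mm) begins 69 mm behind the grasp point.
Start: joints at [-83.829, 9.076, 91.501, -0, 79.423, -12.038], TCP at [0.18, -0.546, 0.405] pointing down, gripper open.
Joint ranges: [-166.64, 166.64], [-54.1, 131.32], [10.49, 154.53], [-73.88, 253.88], [9.74, 151.15], [-171.62, 171.62]. Speed limits (degrees/s): [147.25, 147.25, 180, 180, 180, 180].

## Interface

Orientations are given as [roll, pitch, yaw] about the fixed x, y, z axes, in that order (R = Rz(yaw) Ry(pitch) Rx(roll)).
In Python, from bench import r, eyes gives the robot as it stands.
- The arm moves only by the tool send_rows, never from a script. Its argument "targets" is a list that holds one entry, the list of rows, each a list of 4 numbers: the shift along the tool's x, y, z in mm, then the turn about the tool's z in rad. In form: [[[tx, ty, tz, turn], ...]]. A call has exactly 8 rows; each row is the pose to reach, as a shift and turn from the pose commanded when the call began, along the tool's axes at that moment; what a row does not reach only later rows make up. A row lasts 1/12 s, in which the tool goes at most 41.7 mm and 7.16 degrees, less where a joint would pass 70% of its speed; a pose out of reach is approached as far as the arm can. A call with a gripper value outside its range is refused whole. "claw" is the opening, from 0 (shut) to 1 (fully open), set as the call begins (left out, the last holds). The fingers move at their own pace and stop on an object; "squeeze" is the grip in N (left out, the last holds). Time passes only in rows, so rows that repeat a pose let the fingers close, or fill a call up. It gives the time, the measured TCP pose, the force, the opening and the grip force at its end, in the units of the state.
- r.observe(): the state, without advancing time (a new reading comes with each control period).
- eyes.snapshot(name): name is "scene" or "top" or "wrist"; returns (picture, depth): 384x512x3 uint8, red, green, blue; 384x512 float32, m along the optical axis (not along the pixel's ray), 0 where there is no reading.
- eyes.camera_params(name): a dict with "fx", "fy", "cx", "cy" (pixels), "rvec" (rotation vector, rad) and "tvec" (3), from world to camera coordinates, as OpenCV has them; the wrist camera has in their place "hand_eye" (4x4, takes a point from camera to tool coordinates, whose origin is the TCP and whose axes are the flange's). Camera axes: x right, y down, z forward; pixel columns grow to the right and rows downward; lengths in m; the calibration is good to about 2 mm. A picture is of the moment at which its call begins: read the wrist's pose just before it. camera_params takes no time and is no camera call.
- r.close_job(): hands the job in; it is judged then, once.
Trained networks look in the newest picture that a camera, given by its name, has taken for a name from the list of things; names that differ only in an ending like _2 or _b are one class to them, and where a whole thing is asked for, a point or a joint stands for the part that bears it (a point fixed in the world has none). Each returns a list of dicts, best first, with "confidence" (0 to 1); they miss things now and then, are a little off and sometimes report something else, mostly with a low value. They report only what shows in the picture. A call takes as long as a camera call.
- eyes.spot_in(query, camera): "point" ([x, y, z] in m, in the coordinates of the camera as it stood for that picture, good to about 4 mm: the middle of the surface that is visible of it).
- eyes.masks_of(query, camera): "region" (384x512 bool, what is visible of it).
The state is a dict: "time": time; "joint_positions": joint angles; "qd": joint speeds; "joint_torque": joint torques, N m; "eef_pos": TCP position; "ee_rot": TCP orientation; "contact_force": force on the tool from outside, world axes, zero at the start; "ft_torque": the same for the moment, N m; "gripper_width": finger opening in m; "gripper_force": force on a finger pad.
Only numpy, scipy, OpenCV 4.12 (cv2) and the standard library are available. Lean on these libraries where they do the work, as an engineer would, in place of code of your own. Each camera call takes 0.05 s, during which the arm holds its last target. There are 200 camera calls.

## Working session

There is one attempt and no reset: what is moved stays moved. The work goes in short steps, Python scripts to look and compute and a tool call to move; the robot and the scene stay as the last step left them, time stands still between calls to the robot, and variables do not carry over. Pictures are saved under pics/ and viewed, at most 10 in all, crops included, and the job is handed in when it is done.

Besides the shell and the picture viewer there is one more tool, called as a command line: name --argument value ..., lists and objects as JSON in quotes. send_rows: Moves the arm, as the interface text tells. Its arguments: {"type":"object","properties":{"targets":{"type":"array","items":{"type":"array","items":{"type":"array","items":{"type":"number"}}}},"claw":{"type":"number"},"squeeze":{"type":"number"}},"required":["targets"]}

```bash
ls; mkdir -p pics; cat > h.py <<'E'
import numpy as np, cv2
from bench import r, eyes
from scipy.spatial.transform import Rotation as R
def T(cam,st=None):
    p=eyes.camera_params(cam); M=np.eye(4)
    if 'hand_eye' in p:
        st=st or r.observe(); M[:3,:3]=R.from_euler('xyz',st['ee_rot'],degrees=True).as_matrix(); M[:3,3]=st['eef_pos']
        return M@np.array(p['hand_eye'])
    M[:3,:3]=cv2.Rodrigues(np.array(p['rvec'],float))[0]; M[:3,3]=np.ravel(p['tvec']); return np.linalg.inv(M)
def cloud(cam,d,st=None):
    p=eyes.camera_params(cam); v,u=np.mgrid[:384,:512]
    P=np.stack([(u-p['cx'])/p['fx']*d,(v-p['cy'])/p['fy']*d,d],-1); M=T(cam,st)
    return P@M[:3,:3].T+M[:3,3]
E
python3 - <<'E'
from h import *
st=r.observe(); print(st)
ims=[]
for c in ['scene','top']:
    im,d=eyes.snapshot(c); W=cloud(c,d); np.savez(c,im=im,d=d,W=W); ims.append(im)
    M=T(c)
    for n in ['drift_handle','post','rail_top','rack','chisel_handle','awl_handle']:
        for o in eyes.spot_in(n,c)[:2]:
            print(c,n,round(o['confidence'],2),(M@np.r_[o['point'],1])[:3].round(3))
cv2.imwrite('pics/a.png',cv2.resize(np.vstack(ims)[:,:,::-1],None,fx=.78,fy=.78))
cv2.imwrite('pics/s.png',ims[0][:,:,::-1]);cv2.imwrite('pics/t.png',ims[1][:,:,::-1])
E
```

```text
pics
{'time': 0.0, 'joint_positions': array([-8.38290141e+01,  9.11307081e+00,  9.15715441e+01, -2.04742668e-04,
        7.94235375e+01, -1.20388472e+01]), 'qd': array([-0.03037741, -0.0616523 , -0.08853431,  0.03133134, -0.01495033,
        0.09293597]), 'joint_torque': array([-1.21446159e-03, -3.85578954e+01, -3.22106981e+01,  6.99825073e-02,
        3.79784871e-02, -1.72950818e-04]), 'eef_pos': array([ 0.17962578, -0.54593155,  0.40371997]), 'ee_rot': array([-1.79894184e+02, -2.23610935e-02,  1.82098503e+01]), 'contact_force': array([-0.5637525 ,  0.00624933,  0.46205116]), 'ft_torque': array([-2.99246527e-03,  6.39899700e-03,  4.32308546e-05]), 'gripper_force': 0.0, 'gripper_width': 0.091933917923837}
scene drift_handle 0.73 [0.531 0.22  0.125]
scene post 0.58 [ 0.647 -0.216  0.08 ]
scene rail_top 0.96 [ 0.65  -0.338  0.077]
scene rack 0.66 [0.547 0.24  0.063]
scene chisel_handle 0.56 [0.555 0.284 0.127]
scene awl_handle 0.56 [0.511 0.154 0.123]
top drift_handle 0.48 [0.518 0.212 0.151]
top post 0.87 [ 0.625 -0.244  0.08 ]
top post 0.5 [0.523 0.209 0.156]
top rail_top 0.78 [ 0.631 -0.336  0.074]
top rack 0.72 [0.514 0.201 0.076]
top chisel_handle 0.58 [0.539 0.275 0.151]
top chisel_handle 0.18 [ 0.737 -0.024  0.13 ]
top awl_handle 0.58 [0.506 0.146 0.135]
```

View pics/a.png

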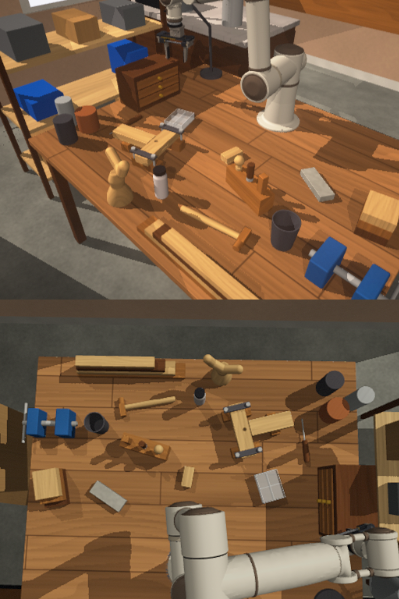

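```bash
python3 - <<'E'
from h import *
Z=np.load('top.npz'); im,W=Z['im'],Z['W']; print(eyes.camera_params('top')['fx'])
m=((W[...,2]>.09)&(W[...,2]<.17)&(W[...,0]>.4)&(W[...,0]<.65)&(W[...,1]>.05)&(W[...,1]<.37)).astype(np.uint8)
n,l,s,c=cv2.connectedComponentsWithStats(m)
for i in range(1,n):
    if s[i,4]>8:
        q=W[l==i]; t=q[q[:,2]>q[:,2].max()-.012]; print(s[i],q.max(0).round(3),t.mean(0).round(4),len(t))
for z0,z1,b in [(.068,.083,(.5,.8,-.45,-.1)),(.07,.09,(.4,.65,.05,.37))]:
    m=(W[...,2]>z0)&(W[...,2]<z1)&(W[...,0]>b[0])&(W[...,0]<b[1])&(W[...,1]>b[2])&(W[...,1]<b[3])
    q=W[m]; print(m.sum(),q.mean(0),cv2.minAreaRect((q[:,:2]*1000).astype(np.float32)))
a=cv2.resize(im[120:230,130:230],None,fx=5,fy=5); b=cv2.resize(im[120:230,270:390],None,fx=5,fy=5)
cv2.imwrite('pics/b.png',cv2.resize(np.hstack([a,b]),(800,400))[:,:,::-1])
E
```

```text
421.736146244169
[156 174  14  12 105] [0.554 0.298 0.16 ] [0.5407 0.2815 0.1534] 62
[178 181  11  10  76] [0.533 0.225 0.159] [0.5211 0.2142 0.1533] 49
[198 186  12  12 114] [0.52  0.164 0.141] [0.5031 0.1459 0.1354] 80
2177 [ 0.61980091 -0.2746433   0.07529814] ((626.6981811523438, -290.5613708496094), (233.52682495117188, 283.1443176269531), 15.662637710571289)
872 [0.51996523 0.21235207 0.0794397 ] ((522.2462768554688, 214.72979736328125), (210.73684692382812, 64.96511840820312), 74.3676528930664)
```

View pics/b.png

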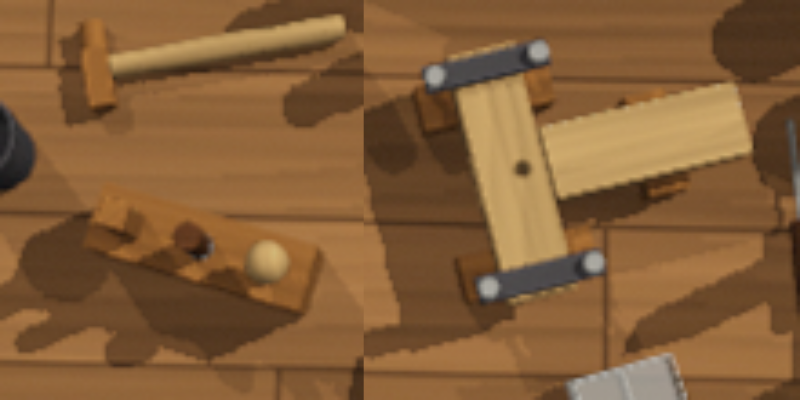

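```bash
cat >> h.py <<'E'
def delta(x,y,z,yaw):
    st=r.observe(); M=R.from_euler('xyz',st['ee_rot'],degrees=True).as_matrix()
    d=M.T@(np.array([x,y,z])-st['eef_pos'])*1000; t=-np.radians((yaw-st['ee_rot'][2]+180)%360-180)
    print('t',round(st['time'],2),'pos',st['eef_pos'].round(4),'rot',st['ee_rot'].round(2),'F',st['contact_force'].round(1),'w',round(st['gripper_width'],4)); print('delta',d.round(1),'turn',round(t,3))
def hit(cam,u,v,z,st=None):
    p=eyes.camera_params(cam); M=T(cam,st); dr=M[:3,:3]@[(u-p['cx'])/p['fx'],(v-p['cy'])/p['fy'],1]
    return M[:3,3]+dr*(z-M[2,3])/dr[2]
E
python3 - <<'E'
from h import *
h=hit('top',313.5,166.2,.076); print(h); p=eyes.camera_params('wrist'); print(p)
delta(h[0],h[1],.40,15.66)
E
```

```text
[ 0.60150664 -0.22106752  0.076     ]
{'fx': 341.88695703022364, 'fy': 341.88695703022364, 'cx': 258.20072406580493, 'cy': 192.64002253987758, 'hand_eye': array([[-6.65562350e-04, -9.67768335e-01, -2.51841234e-01,
         6.99804643e-02],
       [ 9.99999743e-01, -7.11161995e-04,  9.00483223e-05,
        -3.29423950e-05],
       [-2.66245829e-04, -2.51841109e-01,  9.67768560e-01,
         1.96882740e-02],
       [ 0.00000000e+00,  0.00000000e+00,  0.00000000e+00,
         1.00000000e+00]])}
t 0.7 pos [ 0.1797 -0.5462  0.4047] rot [-180.      0.     18.21] F [ 0.1 -0.5  0. ] w 0.092
delta [ 502.3 -177.     4.7] turn 0.044
```

send_rows --targets '[[[40, -14, 0, 0], [80, -28, 0, 0.02], [120, -42, 0, 0.04], [160, -56, 0, 0.044], [200, -70, 0, 0.044], [240, -84, 0, 0.044], [279, -98, 0, 0.044], [318, -112, 0, 0.044]]]' --claw 1

```text
time: 1.37
eef_pos: [0.4451, -0.3412, 0.4049]
ee_rot: [180.0, -0.0, 15.7]
contact_force: [0.1, -1.4, 0.4]
gripper_width: 0.092
gripper_force: 0.0
```

```bash
python3 -c "
from h import *
delta(.6015,-.2211,.40,15.66)"
```

```text
t 1.37 pos [ 0.4451 -0.3412  0.4049] rot [ 1.7997e+02 -1.0000e-02  1.5680e+01] F [ 0.1 -1.4  0.4] w 0.092
delta [183.1 -73.3   4.9] turn 0.0
```

send_rows --targets '[[[38, -15, 0, 0], [76, -30, 0, 0], [114, -45, 0, 0], [150, -60, 2, 0], [175, -70, 5, 0], [182, -73, 5, 0], [182, -73, 5, 0], [182, -73, 5, 0]]]'

```text
time: 2.03
eef_pos: [0.5989, -0.2237, 0.3996]
ee_rot: [180.0, 0.0, 15.7]
contact_force: [-0.8, -0.0, 0.1]
gripper_width: 0.0919
gripper_force: 0.0
```

```bash
python3 - <<'E'
from h import *
st=r.observe(); print(st['eef_pos'],st['ee_rot'])
im,d=eyes.snapshot('wrist'); W=cloud('wrist',d,st); np.savez('w1',im=im,d=d,W=W,M=T('wrist',st)); cv2.imwrite('pics/w1.png',im[:,:,::-1])
for n in ['post','rail','post_hole']:
    print(n,[((T('wrist',st)@np.r_[o['point'],1])[:3].round(4),round(o['confidence'],2)) for o in eyes.spot_in(n,'wrist')[:1]])
E
```

```text
[ 0.59888816 -0.22365962  0.39959496] [1.79989830e+02 4.82498541e-02 1.57038314e+01]
post [(array([ 0.633 , -0.2364,  0.0785]), 0.65)]
rail [(array([ 0.6345, -0.3344,  0.076 ]), 0.65)]
post_hole [(array([ 0.6309, -0.2368,  0.0786]), 0.74)]
```

View pics/w1.png

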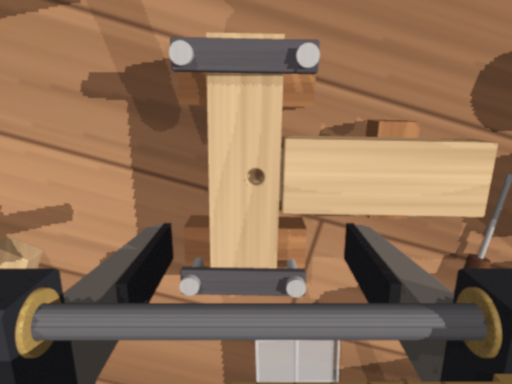

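```bash
python3 - <<'E'
from h import *
Z=np.load('w1.npz'); im,W,M=Z['im'],Z['W'],Z['M']; g=im.mean(2)
p=eyes.camera_params('wrist')
def H(u,v,z=.076):
    dr=M[:3,:3]@[(u-p['cx'])/p['fx'],(v-p['cy'])/p['fy'],1]; return M[:3,3]+dr*(z-M[2,3])/dr[2]
print(g[176,200:295].astype(int).tolist())
s=g[160:193,240:274]; 
print(g[166:187,246:268].astype(int))
m=(s<120).astype(np.uint8); n,l,st,c=cv2.connectedComponentsWithStats(m)
for i in range(1,n): print(st[i],c[i]+[240,160],H(*(c[i]+[240,160])))
print('post z',np.median(W[150:200,215:240,2]),'rail z',np.median(W[150:200,300:400,2]))
print(H(281,176),H(285,176), H(208,176))
print([g[v,276:292].astype(int).tolist() for v in (150,190,205)])
E
```

```text
[90, 91, 91, 90, 91, 90, 91, 101, 133, 167, 181, 182, 181, 181, 182, 183, 184, 186, 186, 185, 181, 176, 173, 174, 176, 176, 176, 176, 177, 179, 182, 183, 184, 183, 181, 181, 182, 183, 182, 181, 179, 176, 174, 172, 173, 176, 175, 164, 156, 141, 114, 103, 99, 95, 89, 78, 67, 67, 66, 68, 69, 73, 81, 92, 119, 151, 170, 175, 178, 180, 180, 179, 177, 176, 176, 176, 175, 176, 172, 154, 118, 95, 94, 123, 160, 181, 187, 188, 188, 188, 188, 188, 189, 188, 188]
[[177 180 183 184 183 181 180 179 178 176 172 168 166 168 169 170 170 170
  169 170 172 174]
 [177 181 183 184 181 177 172 164 160 157 154 153 155 162 167 170 170 170
  169 170 172 175]
 [177 180 182 180 172 161 147 136 129 122 118 117 124 139 154 165 169 169
  169 170 172 174]
 [177 179 177 167 151 134 118 109 103  95  86  81  87 101 123 144 161 168
  169 170 172 175]
 [176 175 164 143 121 108  99  97  93  83  72  67  68  74  89 114 144 162
  169 171 173 176]
 [174 168 147 117 100  96  94  90  87  77  67  64  65  64  71  87 118 148
  164 170 173 176]
 [172 160 130 103  95  94  91  88  83  73  65  63  64  63  65  71  91 123
  151 167 173
[... 1104 characters left out ...]
 170 173 175 177]
 [175 177 183 186 186 179 169 158 150 142 139 141 145 150 158 161 164 169
  170 173 174 177]
 [177 181 184 185 184 180 175 170 166 163 159 159 159 161 166 169 169 170
  171 173 175 177]]
[  9   8  16  17 196] [256.23469388 175.93367347] [ 0.6044808  -0.22033053  0.076     ]
post z 0.07622526827343162 rail z 0.07628782804672521
[ 0.61048521 -0.2419761   0.076     ] [ 0.6114646  -0.24546968  0.076     ] [ 0.59261301 -0.17822472  0.076     ]
[[178, 178, 178, 172, 154, 119, 96, 94, 117, 151, 172, 177, 178, 177, 177, 177], [174, 173, 162, 136, 110, 96, 98, 127, 153, 166, 169, 169, 169, 169, 169, 169], [166, 161, 141, 95, 68, 81, 116, 153, 174, 177, 177, 178, 178, 178, 178, 178]]
```

```bash
python3 -c "
from h import *
delta(.5235,.2145,.40,74.4)"
```

```text
t 2.23 pos [ 0.5983 -0.2246  0.4   ] rot [179.98   0.    15.57] F [-0.5 -0.   0.6] w 0.0917
delta [ 4.58e+01 -4.43e+02 -2.00e-01] turn -1.027
```

send_rows --targets '[[[4, -40, 0, -0.12], [8, -80, 0, -0.24], [12, -120, 0, -0.36], [16, -160, 0, -0.48], [20, -200, 0, -0.6], [24, -240, 0, -0.72], [28, -280, 0, -0.84], [32, -320, 0, -0.96]]]'

```text
time: 2.9
eef_pos: [0.5426, 0.0942, 0.4002]
ee_rot: [179.9, -0.0, 70.9]
contact_force: [1.1, 0.2, -0.4]
gripper_width: 0.0917
gripper_force: 0.0
```

```bash
python3 -c "
from h import *
delta(.5235,.2145,.40,74.4)"
```

```text
t 2.9 pos [0.5426 0.0942 0.4002] rot [ 1.7995e+02 -1.0000e-02  7.0930e+01] F [ 1.1  0.2 -0.4] w 0.0917
delta [ 1.074e+02 -5.730e+01  1.000e-01] turn -0.061
```

send_rows --targets '[[[34, -18, 0, -0.06], [68, -36, 0, -0.06], [100, -53, 0, -0.06], [107, -57, 0, -0.06], [107, -57, 0, -0.06], [107, -57, 0, -0.06], [107, -57, 0, -0.06], [107, -57, 0, -0.06]]]'

```text
time: 3.57
eef_pos: [0.5256, 0.2115, 0.3997]
ee_rot: [180.0, 0.0, 74.0]
contact_force: [-0.5, -0.4, -0.1]
gripper_width: 0.0919
gripper_force: 0.0
```

```bash
python3 - <<'E'
from h import *
st=r.observe(); print(st['eef_pos'],st['ee_rot'])
im,d=eyes.snapshot('wrist'); W=cloud('wrist',d,st); cv2.imwrite('pics/w2.png',im[:,:,::-1])
m=((W[...,2]>.135)&(W[...,2]<.165)&(W[...,0]>.4)&(W[...,0]<.65)&(W[...,1]>.05)&(W[...,1]<.37)&(d>.05)).astype(np.uint8)
n,l,s,c=cv2.connectedComponentsWithStats(m)
for i in range(1,n):
    if s[i,4]>60: q=W[l==i]; t=q[q[:,2]>np.percentile(q[:,2],95)-.004]; print(s[i],t.mean(0).round(4),t.min(0).round(3),t.max(0).round(3))
E
```

```text
[0.52557479 0.21154261 0.39974032] [1.79989862e+02 1.95572300e-02 7.39853178e+01]
[ 230   77   42   43 1656] [0.541  0.2838 0.154 ] [0.526 0.269 0.151] [0.556 0.298 0.156]
[ 234  180   37   41 1193] [0.5223 0.217  0.1541] [0.509 0.204 0.151] [0.535 0.229 0.156]
[236 264  35  33 795] [0.5036 0.1503 0.1384] [0.491 0.138 0.136] [0.516 0.161 0.142]
```

View pics/w2.png

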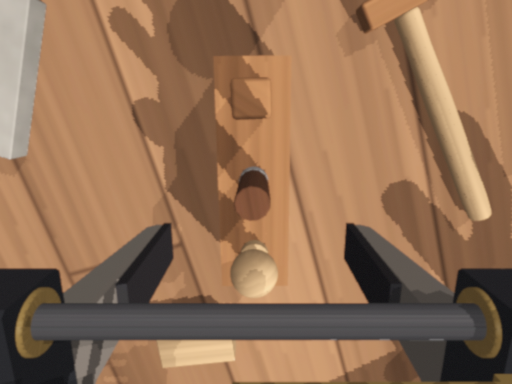

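```bash
python3 -c "
from h import *
delta(.5223,.2168,.296,74.4)"
```

```text
t 3.62 pos [0.5256 0.2117 0.3997] rot [1.7999e+02 1.0000e-02 7.3990e+01] F [ 0.4 -0.2  0.2] w 0.0916
delta [  4.   -4.6 103.7] turn -0.007
```

send_rows --targets '[[[4, -4.6, 10, 0], [4, -4.6, 35, 0], [4, -4.6, 60, 0], [4, -4.6, 80, 0], [4, -4.6, 95, 0], [4, -4.6, 103.5, 0], [4, -4.6, 103.5, 0], [4, -4.6, 103.5, 0]]]'

```text
time: 4.28
eef_pos: [0.5217, 0.2182, 0.2961]
ee_rot: [-180.0, 0.0, 74.1]
contact_force: [0.3, -0.1, 0.8]
gripper_width: 0.092
gripper_force: 0.0
```

send_rows --targets '[[[0, 0, 0, 0], [0, 0, 0, 0], [0, 0, 0, 0], [0, 0, 0, 0], [0, 0, 0, 0], [0, 0, 0, 0], [0, 0, 0, 0], [0, 0, 0, 0]]]' --claw 0 --squeeze 50

```text
time: 4.95
eef_pos: [0.5217, 0.2184, 0.2962]
ee_rot: [180.0, -0.0, 74.1]
contact_force: [-1.0, 0.3, -0.1]
gripper_width: 0.0405
gripper_force: 0.0
```

send_rows --targets '[[[0, 0, 0, 0], [0, 0, 0, 0], [0, 0, 0, 0], [0, 0, 0, 0], [0, 0, 0, 0], [0, 0, 0, 0], [0, 0, 0, 0], [0, 0, 0, 0]]]'

```text
time: 5.62
eef_pos: [0.5218, 0.2184, 0.2962]
ee_rot: [180.0, -0.0, 74.1]
contact_force: [1.0, -0.3, 0.3]
gripper_width: 0.0254
gripper_force: 50.0
```

Gripped (25.4 mm). Lift.

send_rows --targets '[[[0, 0, -10, 0], [0, 0, -30, 0], [0, 0, -55, 0], [0, 0, -80, 0], [0, 0, -110, 0], [0, 0, -140, 0], [0, 0, -160, 0], [0, 0, -165, 0]]]'

```text
time: 6.28
eef_pos: [0.522, 0.2185, 0.4665]
ee_rot: [179.6, -0.2, 74.1]
contact_force: [0.2, 0.2, -1.0]
gripper_width: 0.0253
gripper_force: 50.0
```

```bash
python3 -c "
from h import *
delta(.6055,-.2237,.46,15.66)"
```

```text
t 6.28 pos [0.522  0.2185 0.4665] rot [179.62  -0.2   74.14] F [ 0.2  0.2 -1. ] w 0.0253
delta [-402.6  201.1    6.4] turn 1.021
```

send_rows --targets '[[[-20, 10, 0, 0.06], [-52, 26, 0, 0.17], [-86, 43, 0, 0.29], [-120, 60, 0, 0.41], [-154, 77, 0, 0.53], [-188, 94, 0, 0.65], [-222, 111, 0, 0.77], [-256, 128, 0, 0.89]]]'

```text
time: 6.95
eef_pos: [0.5745, -0.0646, 0.4599]
ee_rot: [-179.9, 0.1, 22.8]
contact_force: [0.3, 0.2, -0.4]
gripper_width: 0.0255
gripper_force: 50.0
```

```bash
python3 -c "
from h import *
delta(.6055,-.2237,.46,15.66)"
```

```text
t 6.95 pos [ 0.5745 -0.0646  0.4599] rot [-1.799e+02  1.000e-01  2.279e+01] F [ 0.3  0.2 -0.4] w 0.0255
delta [-33.1 158.7  -0.3] turn 0.125
```

send_rows --targets '[[[-8, 38, 0, 0.1], [-16, 76, 0, 0.11], [-24, 112, 0, 0.11], [-31, 145, 5, 0.11], [-33, 153, 20, 0.11], [-33, 153, 40, 0.11], [-33, 153, 55, 0.11], [-33, 153, 60, 0.11]]]'

```text
time: 7.62
eef_pos: [0.6037, -0.2164, 0.3964]
ee_rot: [-179.7, 0.3, 16.8]
contact_force: [-0.1, 0.1, -1.9]
gripper_width: 0.0252
gripper_force: 50.0
```

send_rows --targets '[[[0, 0, 0, 0], [0, 0, 0, 0], [0, 0, 0, 0], [0, 0, 0, 0], [0, 0, 0, 0], [0, 0, 0, 0], [0, 0, 0, 0], [0, 0, 0, 0]]]'

```text
time: 8.28
eef_pos: [0.6047, -0.2165, 0.4014]
ee_rot: [180.0, -0.0, 16.8]
contact_force: [0.1, 0.6, -1.9]
gripper_width: 0.0256
gripper_force: 50.0
```

```bash
python3 - <<'E'
from h import *
delta(.6055,-.2237,.40,15.66); st=r.observe()
im,d=eyes.snapshot('wrist'); W=cloud('wrist',d,st); np.savez('w3',im=im,d=d,W=W,M=T('wrist',st)); cv2.imwrite('pics/w3.png',im[:,:,::-1])
print('tip',[((T('wrist',st)@np.r_[o['point'],1])[:3].round(4),round(o['confidence'],2)) for o in eyes.spot_in('drift_tip','wrist')[:1]])
E
```

```text
t 8.28 pos [ 0.6047 -0.2165  0.4014] rot [ 1.7999e+02 -1.0000e-02  1.6840e+01] F [ 0.1  0.6 -1.9] w 0.0256
delta [-1.3  7.2  1.4] turn 0.021
tip [(array([ 0.607 , -0.2146,  0.253 ]), 0.72)]
```

View pics/w3.png

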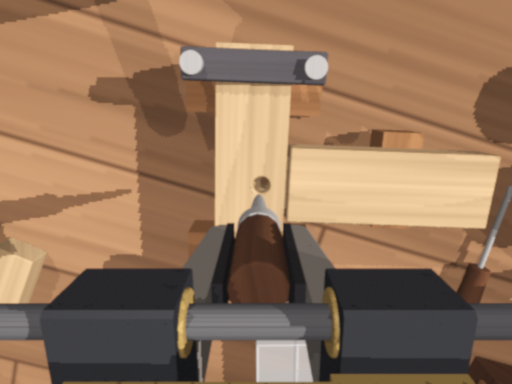

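```bash
python3 - <<'E'
from h import *
Z=np.load('w3.npz'); im,M,W=Z['im'],Z['M'],Z['W']; p=eyes.camera_params('wrist'); g=im.mean(2)
print(g[174:206,248:276].astype(int)) 
print((W[186:214:2,252:266:2,2]*1000).astype(int))
def H(u,v,z):
    dr=M[:3,:3]@[(u-p['cx'])/p['fx'],(v-p['cy'])/p['fy'],1]; return (M[:3,3]+dr*(z-M[2,3])/dr[2]).round(4)
print('hole',H(262,184.3,.076),'tip',H(259,196.5,.113),H(259,198,.113))
E
```

```text
[[189 187 187 189 192 195 198 200 199 198 197 196 195 193 190 185 183 184
  185 186 185 186 185 186 188 191 193 195]
 [189 187 187 189 193 196 199 200 198 194 189 184 181 177 174 173 176 179
  183 185 186 186 185 186 188 191 194 196]
 [188 187 187 189 192 196 198 197 190 178 164 153 148 141 138 136 142 156
  170 181 185 185 185 186 188 192 194 196]
 [189 187 188 189 193 194 193 183 169 149 130 120 115 107  97  95 100 117
  142 164 180 184 186 187 189 192 194 196]
 [189 187 188 190 192 191 180 157 136 121 111 104 100  89  80  77  78  86
  106 136 164 179 184 187 189 192 194 196]
 [189 187 188 190 191 184 163 131 113 108 106 100  92  81  74  73  74  75
   83 103 136 166 182 187 189 192 194 195]
 [189 187 188 190 189 176 146 118 109 107 106 100  89  77  73  73  72  73
   75  83 111 150 177 186 189 192 194 196]
 [189 188 189 190 187 171 143 124 113 110 108 103  91  77  73  72  72  72
   74  78  99 134 166 184 190 192 195 196]
 [189 188 189 191 188 176 160 143 121 112 110 106  95  79  74  74  75  75
   77  81  93 121 156 182 190 193 195 196]
 [189 188 189 191 187 173 161 138 118 114 113 1
[... 2466 characters left out ...]
5 152 158 165 177
  185 188 188 188 190 192 193 196 196 195]
 [190 188 181 159 126 112 112 114 118 123 128 132 137 144 151 156 162 173
  183 188 188 188 190 191 194 196 196 196]]
[[ 75  63  63  64  65  60  52]
 [ 76  70  65  64  64  65  59]
 [ 75  75  71  65  65  66  65]
 [ 76  76  75  75  71  72  73]
 [ 76  74  77 119 115  77  75]
 [ 76  77 129 129 131 126  74]
 [ 75 129 136 136 138 134  76]
 [ 76 139 143 145 146 142 133]
 [ 76 147 152 152 152 149 145]
 [145 154 158 158 159 156 153]
 [156 161 185 185 186 162 159]
 [187 188 189 191 190 189 188]
 [192 193 194 194 193 192 192]
 [196 197 196 197 198 197 195]]
hole [ 0.6042 -0.2204  0.076 ] tip [ 0.6019 -0.2181  0.113 ] [ 0.6006 -0.2185  0.113 ]
```

send_rows --targets '[[[0.5, 3, 0, 0.02], [0.5, 6, 0, 0.02], [0.5, 6, 5, 0.02], [0.5, 6, 12, 0.02], [0.5, 6, 20, 0.02], [0.5, 6, 27, 0.02], [0.5, 6, 31, 0.02], [0.5, 6, 31, 0.02]]]'

```text
time: 9.05
eef_pos: [0.6065, -0.2219, 0.3681]
ee_rot: [-179.9, 0.1, 15.7]
contact_force: [0.3, 0.3, -2.1]
gripper_width: 0.0253
gripper_force: 50.0
```

```bash
python3 - <<'E'
from h import *
delta(.6055,-.2237,.37,15.66); st=r.observe()
im,d=eyes.snapshot('wrist'); np.savez('w4',im=im,d=d,M=T('wrist',st)); cv2.imwrite('pics/w4.png',cv2.resize(im[150:250,200:320],None,fx=5,fy=5,interpolation=cv2.INTER_CUBIC)[:,:,::-1])
E
```

```text
t 9.05 pos [ 0.6065 -0.2219  0.3681] rot [-1.7987e+02  1.3000e-01  1.5690e+01] F [ 0.3  0.3 -2.1] w 0.0253
delta [-1.4  1.5 -1.9] turn 0.001
```

View pics/w4.png

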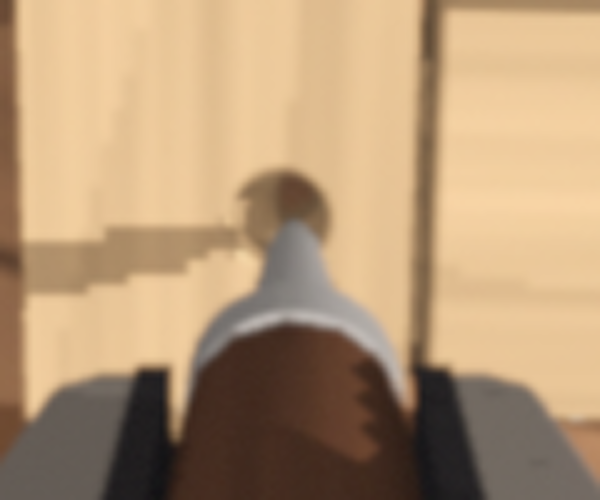

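send_rows --targets '[[[1, 1.6, 0, 0], [1, 1.6, 0, 0], [1, 1.6, 3, 0], [1, 1.6, 6, 0], [1, 1.6, 9, 0], [1, 1.6, 12, 0], [1, 1.6, 14, 0], [1, 1.6, 14, 0]]]'

```text
time: 9.77
eef_pos: [0.6081, -0.2233, 0.3553]
ee_rot: [-179.9, 0.1, 15.7]
contact_force: [-0.1, 0.3, -1.3]
gripper_width: 0.0251
gripper_force: 50.0
```

send_rows --targets '[[[0, 0, 1, 0], [0, 0, 2, 0], [0, 0, 3, 0], [0, 0, 4, 0], [0, 0, 5, 0], [0, 0, 6, 0], [0, 0, 7, 0], [0, 0, 8, 0]]]'

```text
time: 10.43
eef_pos: [0.6081, -0.223, 0.348]
ee_rot: [-179.9, 0.0, 15.7]
contact_force: [-2.0, 4.1, 2.7]
gripper_width: 0.0253
gripper_force: 50.0
```

send_rows --targets '[[[0, -0.5, 0, 0], [0, -1, 0, 0], [0, -1.2, 1, 0], [0, -1.2, 2, 0], [0, -1.2, 3, 0], [0, -1.2, 4, 0], [0, -1.2, 4, 0], [0, -1.2, 4, 0]]]'

```text
time: 11.1
eef_pos: [0.6079, -0.2222, 0.3439]
ee_rot: [-180.0, 0.0, 15.7]
contact_force: [-1.4, 3.0, -0.2]
gripper_width: 0.0252
gripper_force: 50.0
```

send_rows --targets '[[[0, -0.5, 1, 0], [0, -1, 2, 0], [0, -1.2, 3, 0], [0, -1.2, 4, 0], [0, -1.2, 5, 0], [0, -1.2, 6, 0], [0, -1.2, 6, 0], [0, -1.2, 6, 0]]]'

```text
time: 11.77
eef_pos: [0.6076, -0.2213, 0.3383]
ee_rot: [180.0, -0.0, 15.7]
contact_force: [-0.2, 0.3, 1.3]
gripper_width: 0.0254
gripper_force: 50.0
```

send_rows --targets '[[[0, 0, 1, 0], [0, -0.1, 2, 0], [0, -0.2, 3, 0], [0, -0.3, 4, 0], [0, -0.4, 5, 0], [0, -0.4, 6, 0], [0, -0.4, 6, 0], [0, -0.4, 6, 0]]]'

```text
time: 12.43
eef_pos: [0.6076, -0.221, 0.3335]
ee_rot: [179.9, -0.0, 15.7]
contact_force: [-4.5, 1.3, 7.3]
gripper_width: 0.0253
gripper_force: 50.0
```

send_rows --targets '[[[-0.5, -0.1, 0, 0], [-1, -0.3, 0, 0], [-1, -0.4, 1, 0], [-1, -0.5, 2, 0], [-1, -0.6, 3, 0], [-1, -0.7, 4, 0], [-1, -0.7, 4, 0], [-1, -0.7, 4, 0]]]'

```text
time: 13.1
eef_pos: [0.6067, -0.2207, 0.3297]
ee_rot: [179.9, -0.1, 15.7]
contact_force: [-1.5, -0.5, 5.6]
gripper_width: 0.0256
gripper_force: 50.0
```

```bash
python3 - <<'E'
from h import *
delta(.6055,-.2237,.37,15.66); st=r.observe(); print(st['gripper_force'])
im,d=eyes.snapshot('wrist'); np.savez('w5',im=im,d=d,M=T('wrist',st)); cv2.imwrite('pics/w5.png',cv2.resize(im[150:250,200:320],None,fx=5,fy=5,interpolation=cv2.INTER_CUBIC)[:,:,::-1])
E
```

```text
t 13.1 pos [ 0.6067 -0.2207  0.3297] rot [ 1.7986e+02 -9.0000e-02  1.5690e+01] F [-1.5 -0.5  5.6] w 0.0256
delta [ -1.9   2.6 -40.3] turn 0.001
50.00188171863556
```

View pics/w5.png

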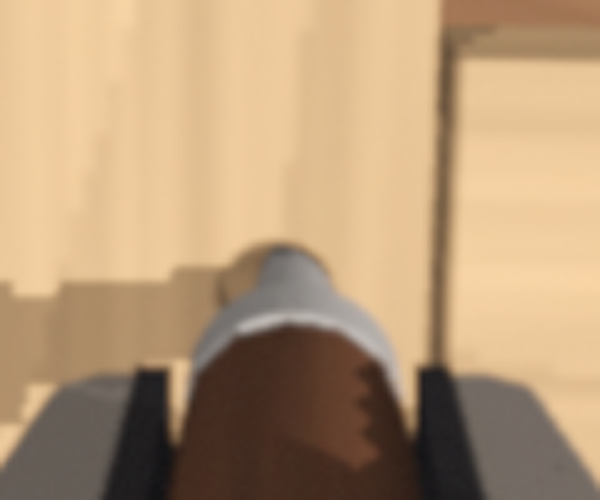

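send_rows --targets '[[[-0.3, 0, 1, 0], [-0.4, -0.1, 2, 0], [-0.4, -0.2, 3, 0], [-0.4, -0.3, 4, 0], [-0.4, -0.4, 5, 0], [-0.4, -0.4, 5, 0], [-0.4, -0.4, 5, 0], [-0.4, -0.4, 5, 0]]]'

```text
time: 13.82
eef_pos: [0.6063, -0.2204, 0.3247]
ee_rot: [179.9, -0.1, 15.7]
contact_force: [-1.1, -0.4, 5.7]
gripper_width: 0.0255
gripper_force: 50.0
```

send_rows --targets '[[[-0.1, 0, 1, 0], [-0.2, -0.1, 2, 0], [-0.2, -0.2, 3, 0], [-0.2, -0.3, 4, 0], [-0.2, -0.3, 4, 0], [-0.2, -0.3, 4, 0], [-0.2, -0.3, 4, 0], [-0.2, -0.3, 4, 0]]]'

```text
time: 14.48
eef_pos: [0.6061, -0.2202, 0.3207]
ee_rot: [179.8, -0.1, 15.7]
contact_force: [-1.6, 0.4, 5.5]
gripper_width: 0.0251
gripper_force: 50.0
```

```bash
python3 - <<'E'
from h import *
st=r.observe(); im,d=eyes.snapshot('wrist'); g=im.mean(2); cv2.imwrite('pics/w6.png',im[:,:,::-1])
for v in (170,180,190,200,210): print(g[v,270:305].astype(int).tolist())
E
```

```text
[185, 187, 190, 192, 193, 195, 196, 196, 196, 195, 194, 194, 193, 194, 194, 194, 194, 191, 175, 139, 113, 135, 164, 184, 194, 196, 196, 196, 196, 196, 196, 196, 196, 196, 196]
[186, 188, 191, 193, 195, 195, 196, 196, 196, 195, 194, 193, 193, 194, 194, 193, 193, 188, 167, 122, 119, 151, 179, 194, 198, 197, 198, 198, 198, 198, 198, 198, 197, 198, 198]
[187, 190, 192, 194, 195, 196, 196, 196, 194, 193, 193, 192, 193, 193, 193, 193, 191, 180, 150, 120, 138, 169, 192, 203, 205, 205, 206, 205, 205, 205, 205, 205, 205, 205, 205]
[188, 191, 193, 195, 196, 197, 196, 195, 194, 193, 192, 192, 192, 192, 193, 192, 188, 169, 130, 120, 151, 180, 198, 203, 204, 203, 203, 203, 203, 203, 203, 202, 202, 203, 202]
[178, 184, 190, 195, 196, 196, 195, 194, 193, 192, 191, 191, 191, 192, 192, 190, 180, 151, 117, 132, 165, 191, 204, 206, 206, 206, 206, 207, 207, 207, 207, 207, 207, 206, 207]
```

send_rows --targets '[[[-0.1, 0, 1, 0], [-0.2, -0.1, 2, 0], [-0.2, -0.2, 3, 0], [-0.2, -0.3, 4, 0], [-0.2, -0.3, 5, 0], [-0.2, -0.3, 5, 0], [-0.2, -0.3, 5, 0], [-0.2, -0.3, 5, 0]]]'

```text
time: 15.2
eef_pos: [0.6058, -0.22, 0.3158]
ee_rot: [179.8, -0.1, 15.7]
contact_force: [-2.1, 0.5, 5.1]
gripper_width: 0.0255
gripper_force: 50.0
```

send_rows --targets '[[[-0.1, 0, 0.5, 0], [-0.1, -0.1, 1, 0], [-0.1, -0.1, 1.5, 0], [-0.1, -0.2, 2, 0], [-0.1, -0.2, 2.5, 0], [-0.1, -0.2, 3, 0], [-0.1, -0.2, 3, 0], [-0.1, -0.2, 3, 0]]]'

```text
time: 15.87
eef_pos: [0.6057, -0.2198, 0.3129]
ee_rot: [179.8, -0.1, 15.7]
contact_force: [-1.0, 0.4, 7.1]
gripper_width: 0.0254
gripper_force: 50.0
```

send_rows --targets '[[[0, 0, 0.5, 0], [-0.1, 0, 1, 0], [-0.1, -0.1, 1.5, 0], [-0.1, -0.1, 2, 0], [-0.1, -0.1, 2.5, 0], [-0.1, -0.1, 2.5, 0], [-0.1, -0.1, 2.5, 0], [-0.1, -0.1, 2.5, 0]]]'

```text
time: 16.53
eef_pos: [0.6057, -0.2197, 0.3116]
ee_rot: [179.8, -0.2, 15.7]
contact_force: [-3.2, 2.3, 12.0]
gripper_width: 0.0251
gripper_force: 50.0
```

```bash
python3 - <<'E'
from h import *
st=r.observe(); im,d=eyes.snapshot('wrist'); g=im.mean(2); cv2.imwrite('pics/w7.png',im[:,:,::-1])
for v in (170,180,190,200,210): print(g[v,270:300].astype(int).tolist())
E
```

```text
[183, 184, 186, 188, 190, 192, 194, 195, 196, 196, 195, 195, 193, 193, 193, 193, 194, 194, 193, 190, 177, 153, 153, 174, 189, 194, 194, 195, 194, 194]
[184, 185, 187, 190, 192, 193, 194, 196, 196, 196, 195, 194, 193, 193, 193, 192, 193, 193, 193, 188, 172, 149, 159, 179, 190, 191, 192, 191, 190, 190]
[185, 186, 188, 191, 193, 194, 195, 196, 196, 194, 194, 192, 192, 192, 192, 193, 193, 193, 191, 182, 164, 159, 179, 197, 202, 203, 203, 203, 203, 203]
[186, 187, 190, 192, 194, 195, 196, 196, 195, 193, 193, 192, 191, 191, 192, 192, 192, 191, 188, 174, 154, 164, 186, 198, 200, 200, 200, 200, 200, 200]
[176, 183, 189, 192, 194, 196, 196, 195, 194, 193, 192, 191, 191, 191, 191, 191, 191, 190, 181, 163, 158, 180, 199, 205, 205, 206, 206, 206, 206, 206]
```

send_rows --targets '[[[-0.1, 0, 0.3, 0], [-0.2, -0.1, 0.6, 0], [-0.2, -0.1, 1, 0], [-0.2, -0.1, 1.2, 0], [-0.2, -0.1, 1.2, 0], [-0.2, -0.1, 1.2, 0], [-0.2, -0.1, 1.2, 0], [-0.2, -0.1, 1.2, 0]]]'

```text
time: 17.25
eef_pos: [0.6056, -0.2197, 0.3112]
ee_rot: [179.8, -0.2, 15.7]
contact_force: [-4.7, 2.3, 14.4]
gripper_width: 0.0254
gripper_force: 50.0
```

send_rows --targets '[[[-0.2, 0, 0.3, 0], [-0.4, -0.1, 0.6, 0], [-0.5, -0.1, 1, 0], [-0.5, -0.2, 1.3, 0], [-0.5, -0.2, 1.6, 0], [-0.5, -0.2, 1.6, 0], [-0.5, -0.2, 1.6, 0], [-0.5, -0.2, 1.6, 0]]]'

```text
time: 17.92
eef_pos: [0.6054, -0.2196, 0.3106]
ee_rot: [179.8, -0.2, 15.7]
contact_force: [-5.0, 3.2, 18.5]
gripper_width: 0.0248
gripper_force: 50.0
```

send_rows --targets '[[[0, 0, 0, 0], [0, 0, 0, 0], [0, 0, 0, 0], [0, 0, -1, 0], [0, 0, -2, 0], [0, 0, -3, 0], [0, 0, -3, 0], [0, 0, -3, 0]]]'

```text
time: 18.58
eef_pos: [0.6051, -0.2197, 0.3107]
ee_rot: [179.8, -0.2, 15.7]
contact_force: [0.8, -0.0, 6.5]
gripper_width: 0.0249
gripper_force: 50.0
```

send_rows --targets '[[[0, 0, 0, 0], [0, 0, 0, 0], [0, 0, 0, 0], [0, 0, 0, 0], [0, 0, 0, 0], [0, 0, 0, 0], [0, 0, 0, 0], [0, 0, 0, 0]]]' --claw 1

```text
time: 19.25
eef_pos: [0.6042, -0.2192, 0.3088]
ee_rot: [-180.0, 0.0, 15.7]
contact_force: [-0.8, 0.2, -0.6]
gripper_width: 0.0765
gripper_force: 0.0
```

send_rows --targets '[[[0, 0, 0, 0], [0, 0, 0, 0], [0, 0, -10, 0], [0, 0, -30, 0], [0, 0, -55, 0], [0, 0, -85, 0], [0, 0, -110, 0], [0, 0, -120, 0]]]'

```text
time: 19.92
eef_pos: [0.6047, -0.2194, 0.4347]
ee_rot: [179.7, -0.3, 15.7]
contact_force: [0.3, -0.7, 1.3]
gripper_width: 0.0919
gripper_force: 0.0
```

```bash
python3 - <<'E'
from h import *
st=r.observe(); print(st['eef_pos'],st['contact_force'].round(1)); im,d=eyes.snapshot('wrist'); W=cloud('wrist',d,st)
cv2.imwrite('pics/w8.png',im[:,:,::-1])
m=(W[...,2]>.1)&(W[...,2]<.2)&(abs(W[...,0]-.605)<.05)&(abs(W[...,1]+.22)<.04); q=W[m]
t=q[q[:,2]>np.percentile(q[:,2],97)-.003]; print(t.mean(0),t.max(0),t.min(0))
E
```

```text
[ 0.60473982 -0.21943016  0.43469773] [ 0.3 -0.7  1.3]
[ 0.60212265 -0.21530786  0.16821737] [ 0.61437548 -0.2027072   0.17056852] [ 0.58953686 -0.22759517  0.16652492]
```

View pics/w8.png

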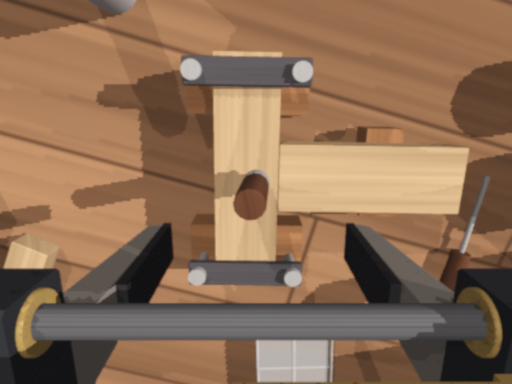

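```bash
python3 -c "
from h import *
print(r.close_job())"
```

```text
the job is handed in; nothing more can be done
None
```

I handed in the job at about 20 s. The drift drew the shoulder closed by eye in the last picture. It stands wedged about 53 mm deep after a push of about 20 N, leaning roughly 0.06 rad. The gripper has let go and is clear, and nothing else was touched as far as I saw. The hand-in returned no verdict.

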